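Confirm the green pick on the pick-to-light rail

ROBOT

A 7-joint arm with a two-finger parallel gripper is mounted at the origin on the work surface. World frame = base frame: x ahead of the robot, y to its left, z up, the work surface at z = 0. Lengths are in mm, angles in rad, forces in N, time in s.
With the tool pointing down it reaches from about 400 to 875 mm from the base axis. Payload 4.4 kg.
Tool frame: the origin (TCP) lies on the centre line of the jaws, within the pads' length; the fingertips stand 14 mm ahead of it and the grasp point (between the pads) lies 5 mm behind it (tips_ahead is the distance from the TCP to the fingertips, in mm); z points along the fingers, y is the line along which they close (so a half turn about z gives the same grasp; the last joint's range is limited). The gripper opens to 85 mm and grips with 20 to 120 N. Pads are 22 mm wide; open, the fingers measure 114 mm over their backs; the gripper's body (76 mm by 85 mm) begins 54 mm behind the grasp point. The pads swing forward as they close: fully open they stand 13 mm farther back than shut.
Start: joints at [-1.336, 0.628, 0.038, 1.517, -0.027, 0.996, -0.02], TCP at [192.561, 620.836, 245.313] pointing down, gripper open.
Joint ranges: [-3.06, 3.06], [-0.37, 2.12], [-1.25, 1.32], [0.18, 2.47], [-1.1, 4.24], [0.23, 1.98], [-2.94, 2.94]. Speed limits (rad/s): [2.57, 2.57, 3.14, 3.14, 3.14, 3.14, 3.14].

INTERFACE

Orientations are given as [roll, pitch, yaw] about the fixed x, y, z axes, in that order (R = Rz(yaw) Ry(pitch) Rx(roll)).
In Python, from cell import * gives the robot as it stands.
- The arm moves only by the tool move_arm, never from a script. Its argument "rows" is text: rows parted by semicolons, each of 7 numbers parted by spaces: the shift along the tool's x, y, z scaled (see below), then the turn, a rotation vector about the tool's x, y, z scaled (see below), then the closure, from -1 (fully open) to 1 (shut). A call has 1 to 12 rows; each row is the pose to reach, as a shift and turn from the pose commanded when the call began, along the tool's axes at that moment; what a row does not reach only later rows make up. The controller multiplies each number of a shift by 0.3 m and each number of a turn by pi/2 rad. A row lasts 1/12 s, in which the tool goes at most 41.7 mm and 7.16 degrees, less where a joint would pass 70% of its speed; a pose out of reach is approached as far as the arm can. A call with a number of a shift or a turn outside -1 to 1 is refused whole. A call with a gripper value outside its range is refused whole. The fingers move at their own pace and stop on an object; the grip force is fixed at half the most. Time passes only in rows, so rows that repeat a pose let the fingers close. It gives the time, the measured TCP pose, the force, the opening and the grip force at its end, in the units of the state.
- read_state(): the state, without advancing time (a new reading comes with each control period).
- get_image(name): name is "scene" or "top"; returns a dict with "img" (420x560x3 uint8, red, green, blue), "vfov" (degrees; the focal length in pixels is half the picture's height over the tangent of half this angle, whatever the lens; pixels are square), "cx", "cy" (the principal point, pixels), "k1" (the pictures are not rectified: a ray, as slopes to the right and down, at radius r is drawn at 1 + k1 r^2 times it, then the intrinsics apply), "extrinsics" (4x4, takes a point from camera to world coordinates). Camera axes: x right, y up, looking along -z (the intrinsics and any distortion apply to the point x, -y, -z); pixel columns grow to the right and rows downward; lengths in mm; the calibration is good to about 2 mm. A picture is of the moment at which its call begins. There is no depth.
- finish_job(): hands the job in; it is judged then, once.
The state is a dict: "clock": time; "qpos": joint angles; "qd": joint speeds; "tau": joint torques, N m; "eef_pos": TCP position; "tool_rot": TCP orientation; "force": force on the tool from outside, world axes, zero at the start; "torque": the same for the moment, N m; "width": finger opening in mm; "gripper_force": force on a finger pad.
Only numpy, scipy, OpenCV 4.12 (cv2) and the standard library are available. Lean on these libraries where they do the work, as an engineer would, in place of code of your own. Each camera call takes 0.05 s, during which the arm holds its last target. There are 200 camera calls.

TASK

The vase for the green order has just been picked, so report it on the pick-to-light rail: with your fingertips gently press the green-lit button fully in, let it come back out, then press the white-lit order-complete button at the end of the rail fully in the same way and move the hand clear. Press gently, touch none of the other units on the rail (blue, red, unlit, and the yellow call unit) nor the two small keys beside the green button, and leave the picked vase, the amber glass and the candle in front of the rail standing where they are; nothing is to be picked up.

Things in the scene. Friction and masses are not known exactly. Their poses are not given: they have to be found in the camera images.
- green_top (a point): middle of the top of the green-lit round push button (25 mm across, 8 mm proud of the face, about 0.147 m above the bench). z points straight out of the button (pressing goes along -z), y along the rail to the left, x up the slope; the face leans 20 degrees towards the robot. Moves with the button. It sits in one of four bays, 120 mm apart
- green (a joint): travel of the green button in m: 0 out, 0.005 fully in. Spring: starts to move at 1.2 N, fully in at 4 N, then a hard stop; springs back when let go. It counts as pressed from 3.5 mm on
- green_plus (a joint): travel of the upper small grey count key (10 mm across, 2 mm proud) on the green unit, 42 mm to the right of the green button's middle and 11 mm up the slope: 0 out, 0.0015 in. Must not be pressed
- green_minus (a joint): the same for the lower count key, 42 mm to the right and 11 mm down the slope. Must not be pressed
- green_unit: the green bay unit on the rail: white housing 110 mm along the rail x 46 x 26 mm, 25 mm button at the centre of its face, dark window to its left, two small grey count keys to its right. Origin at the centre of the housing's back; button top 34 mm out from it. its button is the one to press; z of this frame is vertical, y along the rail to the left
- order_top (a point): middle of the top of the white-lit order-complete button (32 mm across, top 8 mm proud) on the larger grey unit at one end of the rail, left or right end, about 0.151 m above the bench; axes as for green_top
- order (a joint): travel of the white button in m: 0 out, 0.005 fully in; same spring as the green one; counts as pressed from 3.5 mm on
- order_unit: the order unit: grey housing 115 mm along the rail x 62 x 30 mm, white-lit button at the centre of its face, dark window on its left. Origin at the centre of the housing's back
- blue_unit: bay unit on the rail: white housing 110 mm along the rail x 46 x 26 mm, 25 mm button at the centre of its face, dark window to its left, two small grey count keys to its right. Origin at the centre of the housing's back; button top 34 mm out from it. Must not be touched; this one's button is lit blue (another picker's order)
- red_unit: bay unit on the rail: white housing 110 mm along the rail x 46 x 26 mm, 25 mm button at the centre of its face, dark window to its left, two small grey count keys to its right. Origin at the centre of the housing's back; button top 34 mm out from it. Must not be touched; this one's button is lit red (another picker's order)
- dark_unit: bay unit on the rail: white housing 110 mm along the rail x 46 x 26 mm, 25 mm button at the centre of its face, dark window to its left, two small grey count keys to its right. Origin at the centre of the housing's back; button top 34 mm out from it. Must not be touched; this one's button is unlit, dark grey
- call_unit: the call unit at the other end of the rail: grey housing 115 x 62 x 30 mm with a yellow-lit button 32 mm across and a small amber lamp on its right. Origin at the centre of the housing's back. Must not be touched
- rack: fixed low chrome wire rack on the bench, 0.80 m along y, posts 0.18 m tall at its four corners. Origin on the bench under the middle of the aluminium rail, whose top is 0.115 m up; the rail runs along the rack's y. Behind the rail (x from 0.05 to 0.31 m) stand vases in cardboard sleeves, up to 0.12 m high
- picked_vase: loose bystander: clear glass vase in an open cardboard sleeve 92 x 92 mm, 103 mm tall in all, standing between the robot and the rail; origin under its centre
- votive: loose bystander: amber glass 68 mm across, 72 mm tall, between the robot and the rail; origin under its centre
- candle: loose bystander: cream pillar candle 70 mm across, 93 mm tall with its wick, between the robot and the rail; origin under its centre

How it is judged:
By the outcome, as a careful person would: the job done as asked, in the order asked, and still so for the second after the job is handed in, with the robot touching nothing.
It also fails if it takes over 51 s, if anything falls off the work surface, if the arm or the gripper's body presses on something with over 40 N, if the wrist force passes 120 N, or if a joint passes its speed limit or range.

## Working session

There is one attempt and no reset: what is moved stays moved. The work goes in short steps, Python scripts to look and compute and a tool call to move; the robot and the scene stay as the last step left them, time stands still between calls to the robot, and variables do not carry over. Pictures are saved under pics/ and viewed, at most 10 in all, crops included, and the job is handed in when it is done.

Besides the shell and the picture viewer there is one more tool, called by a JSON object that holds its "op" and its "data", one argument or row to a line. move_arm: Moves the arm, as the interface text tells. Its arguments: {"type":"object","properties":{"rows":{"type":"string"}},"required":["rows"]}

```bash
mkdir -p pics; ls; python3 - <<'E'
from cell import *
import cv2,pickle
d={}
for n in("scene","top"):
    g=get_image(n); d[n]=g
    cv2.imwrite(f"pics/{n}0.png",g["img"][...,::-1])
    print(n,g["vfov"],g["cx"],g["cy"],g["k1"],g["extrinsics"])
pickle.dump(d,open("d.pkl","wb"))
print(read_state())
E
```

```text
pics
scene 45.71803294227719 279.65311930962235 214.9065292207793 -0.06053793590848011 [[ 7.94078434e-01 -4.89773510e-01  3.59946315e-01  8.69490956e+02]
 [ 6.07759883e-01  6.31808040e-01 -4.81088895e-01 -4.53778743e+02]
 [ 8.20762071e-03  6.00783247e-01  7.99369830e-01  9.12321199e+02]
 [ 0.00000000e+00  0.00000000e+00  0.00000000e+00  1.00000000e+00]]
top 47.98519245631799 278.4042783052086 208.66339380165945 -0.07935924180154826 [[ 1.19170630e-02  9.87626775e-01 -1.56369232e-01  3.08647235e+02]
 [-9.99928284e-01  1.19561342e-02 -6.90738105e-04  5.71128867e+00]
 [ 1.18738007e-03  1.56366249e-01  9.87698429e-01  1.19118479e+03]
 [ 0.00000000e+00  0.00000000e+00  0.00000000e+00  1.00000000e+00]]
{'clock': 0.1, 'qpos': array([-1.33582252,  0.62922626,  0.03842641,  1.51825149, -0.0269708 ,
        0.99630937, -0.01998512]), 'qd': array([-0.00159518, -0.00426391, -0.00082065, -0.00225103, -0.00012893,
        0.00089995,  0.00049775]), 'tau': array([ 2.73945654e-03, -5.64536476e+01,  1.23054184e+00, -1.93972456e+01,
        1.13507218e-02,  5.38122113e-03, -1.31415892e-07]), 'eef_pos': array([192.37990757, 620.32540222, 244.50372172]), 'tool_rot': array([-3.13991589e+00,  2.87814708e-05,  2.84086486e+00]), 'force': array([-0.21803124,  0.44863558,  0.28069174]), 'torque': array([-0.0179337 , -0.02021054,  0.0138749 ]), 'gripper_force': 0.0, 'width': 85.27862448947137}
```

View pics/scene0.png

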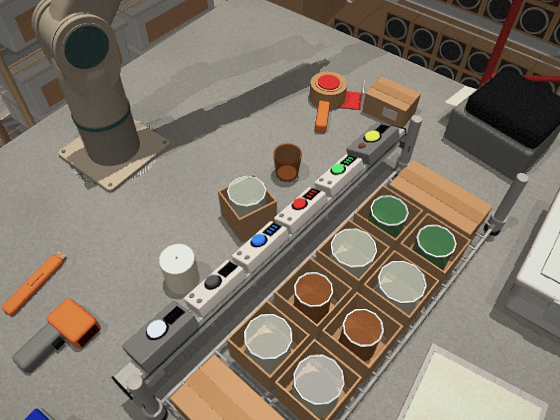

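View pics/top0.png

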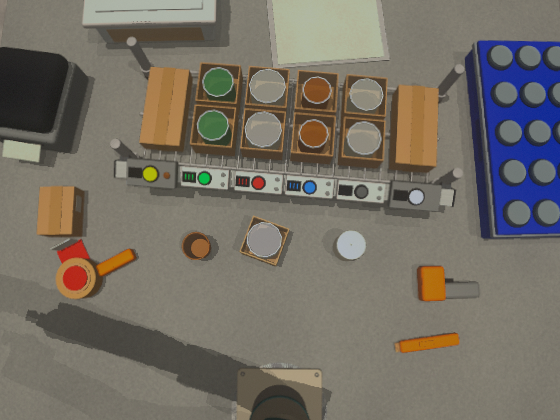

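```bash
cat > h.py <<'E'
import numpy as np,cv2
def K(g):
    f=g["img"].shape[0]/2/np.tan(np.radians(g["vfov"]/2)); return np.array([[f,0,g["cx"]],[0,f,g["cy"]],[0,0,1.]]),np.array([g["k1"],0,0,0,0.])
def ray(g,p):
    k,d=K(g); s=cv2.undistortPoints(np.array([[p]],float),k,d)[0,0]
    E=np.array(g["extrinsics"]); v=E[:3,:3]@[s[0],-s[1],-1]; return E[:3,3],v/np.linalg.norm(v)
def plane(g,p,z):
    o,v=ray(g,p); return o+v*(z-o[2])/v[2]
def tri(a,pa,b,pb):
    (o1,v1),(o2,v2)=ray(a,pa),ray(b,pb)
    s=np.linalg.lstsq(np.c_[v1,-v2],o2-o1,rcond=None)[0]
    A,B=o1+s[0]*v1,o2+s[1]*v2; return (A+B)/2,np.linalg.norm(A-B)
def blob(img,seed,tol,r=12):
    x,y=seed; w=img[y-r:y+r+1,x-r:x+r+1].astype(int)
    ref=np.median(w[r-1:r+2,r-1:r+2].reshape(-1,3),0)
    m=(np.abs(w-ref).max(2)<tol).astype(np.uint8)
    n,l,st,c=cv2.connectedComponentsWithStats(m); i=l[r,r]
    return c[i]+[x-r,y-r],st[i]
E
python3 - <<'E'
import pickle; from h import *
d=pickle.load(open("d.pkl","rb")); S,T=d["scene"],d["top"]
pts={"call":((150,174),(372,136),151),"green":((204,178),(338,169),147),"red":((258,183),(299,203),147),"blue":((309,187),(259,240),147),"dark":((361,192),(212,282),147),"order":((416,197),(156,328),151)}
for n,(t,s,z) in pts.items():
    a,sa=blob(T["img"],t,45); b,sb=blob(S["img"],s,45)
    p,e=tri(T,a,S,b)
    print(n,a.round(1),sa[2:],b.round(1),sb[2:],"tri",p.round(1),e.round(1),"top",plane(T,a,z).round(1),"sc",plane(S,b,z).round(1))
for n,p,z in(("vase",(264,239),103),("votive",(200,248),72),("candle",(351,245),80)): print(n,plane(T,p,z).round())
a=T["img"][150:225,95:295];b=T["img"][150:225,295:495]
s=S["img"][110:210,280:420]; w=S["img"][290:370,110:222]
o=np.vstack([cv2.resize(a,(800,300),interpolation=3),cv2.resize(b,(800,300),interpolation=3)])
cv2.imwrite("pics/c0.png",o[...,::-1])
E
```

```text
call [149.6 173.4] [ 14  14 146] [371.8 135.3] [ 15  10 115] tri [552.2 301.5 149.1] 2.2 top [550.9 300.2 151. ] sc [553.6 300.7 151. ]
green [203.7 177.8] [11 11 86] [337.4 167.9] [12  9 84] tri [544.  177.8 145.1] 2.0 top [542.9 176.8 147. ] sc [545.4 177.1 147. ]
red [257.9 182.5] [11 10 86] [298.7 202.6] [12 10 93] tri [534.5  54.3 144.8] 1.8 top [533.3  53.5 147. ] sc [536.   53.6 147. ]
blue [309.3 187. ] [10 11 87] [257.9 239. ] [ 13  11 102] tri [525.5 -62.2 145.2] 2.1 top [524.4 -62.8 147. ] sc [526.9 -62.2 147. ]
dark [360.8 191.2] [ 15  15 173] [211.8 280.3] [ 15  12 126] tri [ 516.9 -179.3  145.2] 1.0 top [ 516.2 -179.4  147. ] sc [ 518.  -179.6  147. ]
order [415.9 196.5] [ 14  14 150] [156.1 328.2] [ 19  17 247] tri [ 505.9 -304.   147.9] 1.2 top [ 505.  -303.6  151. ] sc [ 507.7 -304.2  151. ]
vase [410.  39. 103.]
votive [389. 192.  72.]
candle [ 400. -166.   80.]
```

View pics/c0.png

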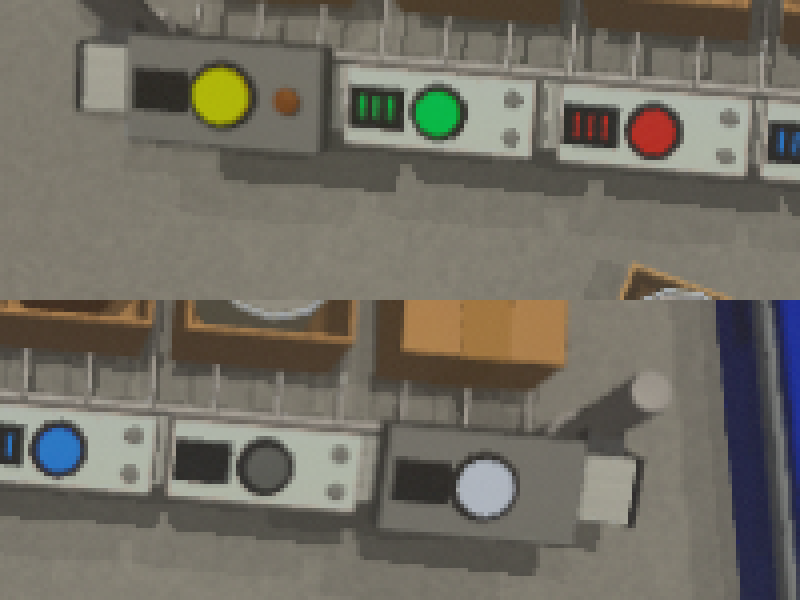

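```bash
cat >> h.py <<'E'
from scipy.spatial.transform import Rotation as Ro
a=np.radians(20); yw=np.arctan2(-38.3,481.)
Rz=Ro.from_euler('z',yw).as_matrix()
n=Rz@[-np.sin(a),0,np.cos(a)]; yy=Rz@[0,1,0]
RT=np.c_[np.cross(yy,-n),yy,-n]
G=np.array([544,176.9,146.5]); O=np.array([506,-303.8,150.5])
def rel(p0,R0,p1,R1=RT):
    return np.r_[R0.T@(p1-p0)/300, Ro.from_matrix(R0.T@R1).as_rotvec()/(np.pi/2)].round(4)
E
python3 - <<'E'
from h import *
p0=np.array([192.561,620.836,245.313]);R0=Ro.from_euler('xyz',[-3.1399,0,2.8409]).as_matrix()
h=G+n*64
m=(p0+h)/2
print(h,m,"\n",rel(p0,R0,m),rel(m,RT,h),Ro.from_matrix(RT).as_euler('xyz'))
E
```

```text
[522.17977453 178.63745246 206.64032773] [357.37038727 399.73672623 225.97666387] 
 [-0.743  -0.5411  0.0654 -0.0256 -0.2214 -0.1392] [-0.5475 -0.6911  0.2679  0.      0.      0.    ] [3.14159265 0.34906585 3.06213452]
```

{"op": "move_arm", "data": {
  "rows": "-0.743 -0.541 0.065 -0.0256 -0.2214 -0.1392 1;-0.743 -0.541 0.065 -0.0256 -0.2214 -0.1392 1;-0.743 -0.541 0.065 -0.0256 -0.2214 -0.1392 1;-0.743 -0.541 0.065 -0.0256 -0.2214 -0.1392 1;-0.743 -0.541 0.065 -0.0256 -0.2214 -0.1392 1;-0.743 -0.541 0.065 -0.0256 -0.2214 -0.1392 1;-0.743 -0.541 0.065 -0.0256 -0.2214 -0.1392 1;-0.743 -0.541 0.065 -0.0256 -0.2214 -0.1392 1;-0.743 -0.541 0.065 -0.0256 -0.2214 -0.1392 1;-0.743 -0.541 0.065 -0.0256 -0.2214 -0.1392 1;-0.743 -0.541 0.065 -0.0256 -0.2214 -0.1392 1;-0.743 -0.541 0.065 -0.0256 -0.2214 -0.1392 1"
}}

```text
clock: 1.1
eef_pos: [356.4, 401.3, 225.7]
tool_rot: [3.139, 0.349, 3.064]
force: [-0.1, 0.4, -0.1]
width: -0.2
gripper_force: 0.0
```

{"op": "move_arm", "data": {
  "rows": "-0.5475 -0.691 0.268 0 0 0 1;-0.5475 -0.691 0.268 0 0 0 1;-0.5475 -0.691 0.268 0 0 0 1;-0.5475 -0.691 0.268 0 0 0 1;-0.5475 -0.691 0.268 0 0 0 1;-0.5475 -0.691 0.268 0 0 0 1;-0.5475 -0.691 0.268 0 0 0 1;-0.5475 -0.691 0.268 0 0 0 1;-0.5475 -0.691 0.268 0 0 0 1;-0.5475 -0.691 0.268 0 0 0 1;-0.5475 -0.691 0.268 0 0 0 1;-0.5475 -0.691 0.268 0 0 0 1"
}}

```text
clock: 2.1
eef_pos: [521.3, 180.9, 206.1]
tool_rot: [3.139, 0.349, 3.065]
force: [0.3, -0.5, 0.1]
width: 0.2
gripper_force: 0.0
```

```bash
python3 - <<'E'
from cell import *
from h import *
s=read_state(); print(s["eef_pos"],s["force"])
p=s["eef_pos"]; d=(np.array(p)-G); print("axial",d@n,"y",d@yy,"x",d@(-RT[:,0]))
S=get_image("scene")["img"];T=get_image("top")["img"]
o=np.hstack([cv2.resize(S[100:220,260:420],(800,600),interpolation=3)])
cv2.imwrite("pics/s1.png",o[...,::-1])
E
```

```text
[521.3322655  180.94313933 206.13684986] [ 0.29903889 -0.50611045  0.07253636]
axial 63.87843024274709 y 2.231141458586367 x -1.1380606399234774
```

View pics/s1.png

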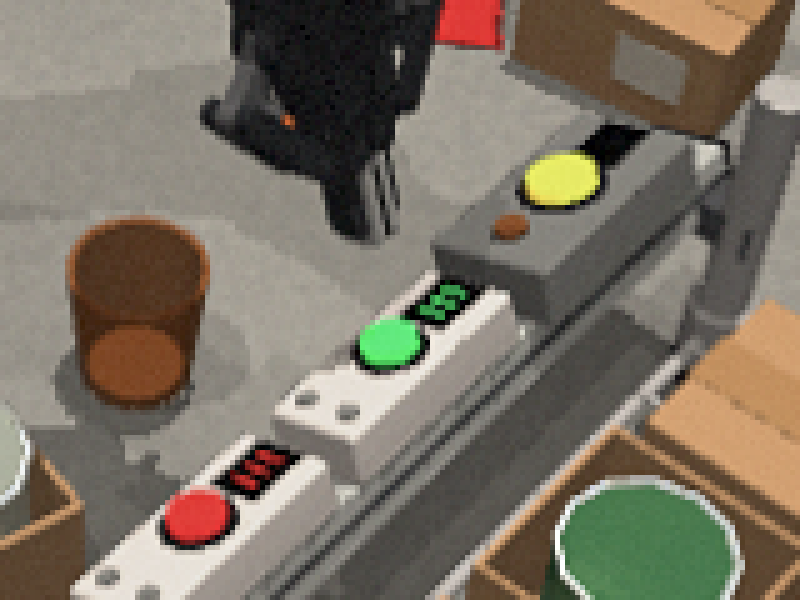

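{"op": "move_arm", "data": {
  "rows": "-0.0038 -0.0075 0.06 0 0 0 1;-0.0038 -0.0075 0.1 0 0 0 1;-0.0038 -0.0075 0.12 0 0 0 1;-0.0038 -0.0075 0.12 0 0 0 1;-0.0038 -0.0075 0.12 0 0 0 1"
}}

```text
clock: 2.62
eef_pos: [535.0, 175.9, 172.5]
tool_rot: [3.14, 0.349, 3.063]
force: [0.3, 0.0, 0.2]
width: -0.3
gripper_force: 0.0
```

```bash
python3 - <<'E'
from cell import *
from h import *
s=read_state(); p=np.array(s["eef_pos"]);d=p-G; print(p,s["force"],"axial",d@n,"y",d@yy,"x",d@(-RT[:,0]))
S=get_image("scene")["img"];T=get_image("top")["img"]
o=np.hstack([cv2.resize(S[120:200,290:370],(400,400),interpolation=3),cv2.resize(T[140:220,164:244],(400,400),interpolation=3)])
cv2.imwrite("pics/s2.png",o[...,::-1])
E
```

```text
[534.99380486 175.91440487 172.52338112] [0.33030339 0.02404561 0.16008688] axial 27.497803956637416 y -1.6973481226395366 x 0.5376807753399966
```

View pics/s2.png

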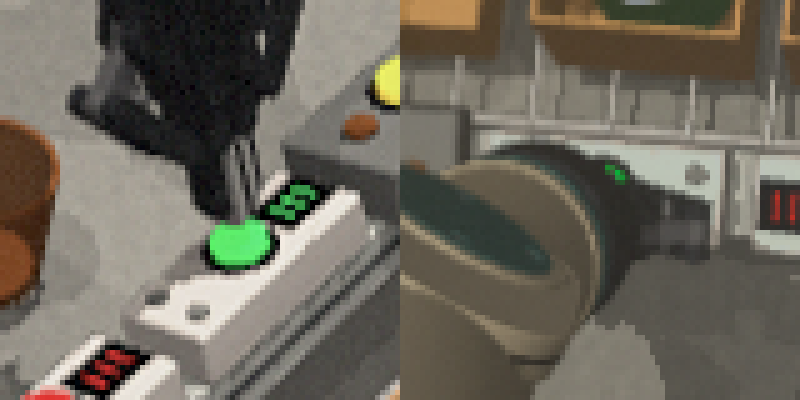

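{"op": "move_arm", "data": {
  "rows": "0.0018 0.0056 0.01 0 0 0 1;0.0018 0.0056 0.02 0 0 0 1;0.0018 0.0056 0.03 0 0 0 1;0.0018 0.0056 0.035 0 0 0 1;0.0018 0.0056 0.035 0 0 0 1;0.0018 0.0056 0.035 0 0 0 1"
}}

```text
clock: 3.22
eef_pos: [538.6, 177.0, 163.0]
tool_rot: [3.14, 0.35, 3.061]
force: [-0.5, -0.4, 0.6]
width: 0.3
gripper_force: 0.0
```

```bash
cat > st.py <<'E'
from cell import *
from h import *
import sys
B=O if len(sys.argv)>1 else G
s=read_state(); p=np.array(s["eef_pos"]);d=p-B; print(s["clock"],"axial",d@n,"y",d@yy,"x",d@(-RT[:,0]),"F",s["force"]@n,s["force"])
E
python3 st.py
```

```text
3.2167 axial 17.384448606064208 y -0.3460312162637225 x 0.5570635629381757 F 0.7229304532622247 [-0.48407366 -0.41031845  0.6055481 ]
```

{"op": "move_arm", "data": {
  "rows": "0 0 0.003 0 0 0 1;0 0 0.007 0 0 0 1;0 0 0.01 0 0 0 1;0 0 0.01 0 0 0 1;0 0 0.01 0 0 0 1"
}}

```text
clock: 3.63
eef_pos: [539.7, 176.9, 160.0]
tool_rot: [3.14, 0.35, 3.061]
force: [0.6, -0.1, 2.1]
width: 0.1
gripper_force: 0.9
```

```bash
python3 st.py
```

```text
3.6333 axial 14.129140058299631 y -0.2943757244624825 x 0.5845698641405972 F 1.7726005177279522 [ 0.59365945 -0.12368608  2.10532798]
```

{"op": "move_arm", "data": {
  "rows": "0 0 0.003 0 0 0 1;0 0 0.006 0 0 0 1;0 0 0.009 0 0 0 1;0 0 0.01 0 0 0 1;0 0 0.01 0 0 0 1"
}}

```text
clock: 4.05
eef_pos: [540.8, 176.9, 157.1]
tool_rot: [3.14, 0.35, 3.061]
force: [-1.0, 0.4, 4.2]
width: -0.1
gripper_force: 1.7
```

```bash
python3 st.py
```

```text
4.05 axial 11.047991613275034 y -0.290246579203184 x 0.5765245455985505 F 4.2759066004688595 [-0.95884806  0.43642685  4.18982537]
```

{"op": "move_arm", "data": {
  "rows": "0 0 0.002 0 0 0 1;0 0 0.004 0 0 0 1;0 0 0.004 0 0 0 1;0 0 0.004 0 0 0 1"
}}

```text
clock: 4.38
eef_pos: [541.1, 176.9, 156.2]
tool_rot: [3.14, 0.35, 3.061]
force: [-1.6, 0.5, 5.8]
width: -0.0
gripper_force: 3.3
```

```bash
python3 st.py
```

```text
4.3833 axial 10.129677925157438 y -0.2754488548044816 x 0.5867828937963188 F 6.017858229591241 [-1.55341556  0.45821291  5.82722009]
```

{"op": "move_arm", "data": {
  "rows": "0 0 -0.01 0 0 0 1;0 0 -0.03 0 0 0 1;0 0 -0.06 0 0 0 1;0 0 -0.12 0 0 0 1;0 0 -0.2 0 0 0 1;0 0 -0.2 0 0 0 1;0 0 -0.2 0 0 0 1;0 0 -0.2 0 0 0 1"
}}

```text
clock: 5.05
eef_pos: [520.3, 177.7, 212.3]
tool_rot: [3.14, 0.349, 3.061]
force: [0.4, -0.0, -0.5]
width: 0.1
gripper_force: 0.0
```

```bash
python3 st.py; python3 - <<'E'
from cell import *
from h import *
s=read_state();p=np.array(s["eef_pos"]);R=Ro.from_euler('xyz',s["tool_rot"]).as_matrix()
t=O+n*70; print(p,rel(p,RT,t),(RT.T@R).round(4))
g=get_image("scene"); cv2.imwrite("pics/s3.png",g["img"][...,::-1])
E
```

```text
5.05 axial 69.90917265043198 y -1.0852158569277701 x 0.2399524830210479 F -0.5680608118962753 [ 0.35676843 -0.00841824 -0.4748311 ]
[520.3037268  177.69818353 212.27520225] [-0.0046 -1.6037 -0.0125  0.      0.      0.    ] [[ 1.0e+00 -1.2e-03 -1.0e-04]
 [ 1.2e-03  1.0e+00  9.0e-04]
 [ 1.0e-04 -9.0e-04  1.0e+00]]
```

View pics/s3.png

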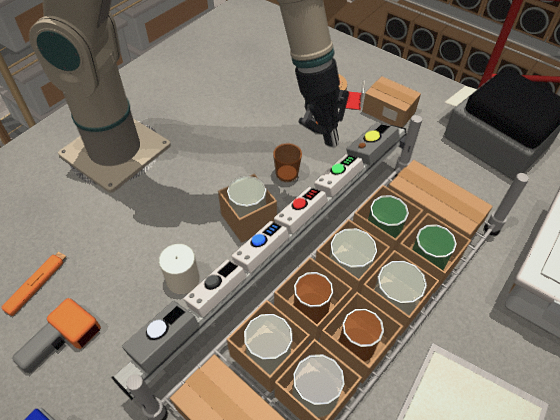

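{"op": "move_arm", "data": {
  "rows": "-0.0025 -0.13 -0.006 0 0 0 1;-0.0025 -0.26 -0.006 0 0 0 1;-0.0025 -0.39 -0.006 0 0 0 1;-0.0025 -0.52 -0.006 0 0 0 1;-0.0025 -0.65 -0.006 0 0 0 1;-0.0025 -0.78 -0.006 0 0 0 1;-0.0025 -0.8 -0.006 0 0 0 1;-0.0025 -0.8 -0.006 0 0 0 1"
}}

```text
clock: 5.77
eef_pos: [499.9, -66.4, 212.4]
tool_rot: [3.141, 0.346, 3.052]
force: [-0.6, 0.6, 0.2]
width: -0.1
gripper_force: 0.0
```

{"op": "move_arm", "data": {
  "rows": "-0.0025 -0.13 -0.006 0 0 0 1;-0.0025 -0.26 -0.006 0 0 0 1;-0.0025 -0.39 -0.006 0 0 0 1;-0.0025 -0.52 -0.006 0 0 0 1;-0.0025 -0.65 -0.006 0 0 0 1;-0.0025 -0.78 -0.006 0 0 0 1;-0.0025 -0.803 -0.006 0 0 0 1;-0.0025 -0.803 -0.006 0 0 0 1;-0.0025 -0.803 -0.006 0 0 0 1;-0.0025 -0.803 -0.006 0 0 0 1;-0.0025 -0.803 -0.006 0 0 0 1"
}}

```text
clock: 6.68
eef_pos: [483.3, -298.2, 215.5]
tool_rot: [3.14, 0.349, 3.066]
force: [0.1, 0.0, -0.4]
width: -0.1
gripper_force: 0.0
```

```bash
python3 st.py o
```

```text
6.6833 axial 68.93088386582467 y 3.785395668326481 x 0.5350063977209926 F -0.4360198520278048 [ 0.12887698  0.0327844  -0.41819039]
```

{"op": "move_arm", "data": {
  "rows": "0 -0.009 0.04 0 0 0 1;0 -0.009 0.09 0 0 0 1;0 -0.009 0.13 0 0 0 1;0 -0.009 0.13 0 0 0 1;0 -0.009 0.13 0 0 0 1;0 -0.009 0.13 0 0 0 1"
}}

```text
clock: 7.18
eef_pos: [496.1, -303.7, 179.4]
tool_rot: [3.14, 0.35, 3.064]
force: [-0.5, 1.6, 0.6]
width: -0.1
gripper_force: 0.0
```

```bash
python3 st.py o;  python3 - <<'E'
from cell import *
from h import *
S=get_image("scene")["img"];T=get_image("top")["img"]
o=np.hstack([cv2.resize(S[280:360,115:195],(400,400),interpolation=3),cv2.resize(T[155:235,376:456],(400,400),interpolation=3)])
cv2.imwrite("pics/s4.png",o[...,::-1])
E
```

```text
7.1833 axial 30.558719875032843 y -0.6594096208335634 x 0.6125109410752271 F 0.7483787109738754 [-0.53513966  1.55153492  0.55742382]
```

View pics/s4.png

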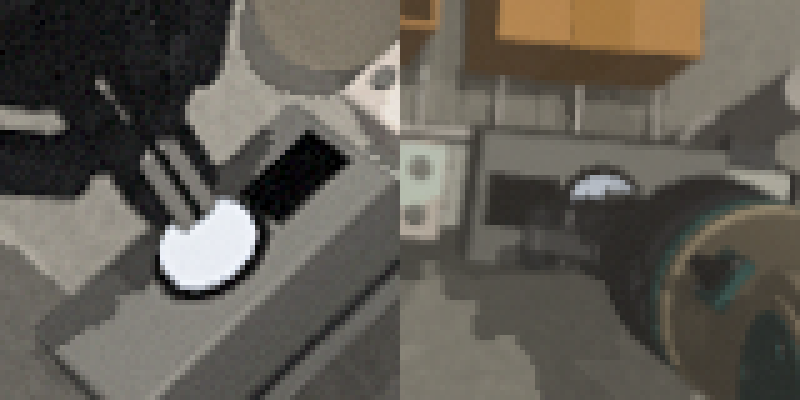

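{"op": "move_arm", "data": {
  "rows": "0.001 0.002 0.015 0 0 0 1;0.001 0.002 0.03 0 0 0 1;0.001 0.002 0.04 0 0 0 1;0.001 0.002 0.044 0 0 0 1;0.001 0.002 0.044 0 0 0 1;0.001 0.002 0.044 0 0 0 1"
}}

```text
clock: 7.78
eef_pos: [499.8, -304.5, 166.1]
tool_rot: [3.14, 0.349, 3.061]
force: [-0.0, 0.6, 0.8]
width: -0.1
gripper_force: 0.0
```

```bash
python3 st.py o
```

```text
7.7833 axial 16.71542422806199 y -1.1687082362979015 x -0.4218133961432573 F 0.7476358905626692 [-0.03363849  0.57836693  0.76670371]
```

{"op": "move_arm", "data": {
  "rows": "-0.001 0.003 0.004 0 0 0 1;-0.001 0.003 0.008 0 0 0 1;-0.001 0.003 0.012 0 0 0 1;-0.001 0.003 0.015 0 0 0 1;-0.001 0.003 0.015 0 0 0 1;-0.001 0.003 0.015 0 0 0 1"
}}

```text
clock: 8.28
eef_pos: [501.9, -303.7, 162.3]
tool_rot: [3.14, 0.35, 3.062]
force: [-0.5, 0.9, 2.3]
width: 0.2
gripper_force: 1.2
```

```bash
python3 st.py o
```

```text
8.2833 axial 12.458929869167125 y -0.22382082976974366 x 0.14067480335828084 F 2.3994485677588986 [-0.53257095  0.8916597   2.33445142]
```

{"op": "move_arm", "data": {
  "rows": "0 0 0.003 0 0 0 1;0 0 0.006 0 0 0 1;0 0 0.009 0 0 0 1;0 0 0.009 0 0 0 1;0 0 0.009 0 0 0 1"
}}

```text
clock: 8.7
eef_pos: [502.8, -303.8, 159.8]
tool_rot: [3.14, 0.35, 3.062]
force: [-1.0, 0.2, 4.1]
width: -0.3
gripper_force: 2.6
```

```bash
python3 st.py o
```

```text
8.7 axial 9.82052744927091 y -0.24446296107532586 x 0.14624191521976157 F 4.167001850765879 [-1.01538132  0.21769944  4.05973888]
```

{"op": "move_arm", "data": {
  "rows": "0 0 0.002 0 0 0 1;0 0 0.004 0 0 0 1;0 0 0.004 0 0 0 1;0 0 0.004 0 0 0 1"
}}

```text
clock: 9.03
eef_pos: [502.9, -303.8, 159.5]
tool_rot: [3.141, 0.35, 3.062]
force: [-7.4, 3.4, 16.3]
width: -0.2
gripper_force: 8.7
```

```bash
python3 st.py o
```

```text
9.0333 axial 9.559491384908283 y -0.23609017065135723 x 0.17546702887888108 F 17.903440457338338 [-7.39722532  3.36182352 16.27144536]
```

{"op": "move_arm", "data": {
  "rows": "0 0 -0.01 0 0 0 1;0 0 -0.03 0 0 0 1;0 0 -0.08 0 0 0 1;0 0 -0.18 0 0 0 1;0 0 -0.3 0 0 0 1;0 0 -0.4 0 0 0 1;0 0 -0.4 0 0 0 1;0 0 -0.4 0 0 0 1;0 0 -0.4 0 0 0 1;0 0 -0.4 0 0 0 1;0 0 -0.4 0 0 0 1"
}}

```text
clock: 9.95
eef_pos: [461.7, -300.3, 270.0]
tool_rot: [3.138, 0.348, 3.062]
force: [0.1, 0.2, -0.3]
width: -0.1
gripper_force: 0.0
```

```bash
python3 st.py o;  python3 - <<'E'
from cell import *
import cv2
cv2.imwrite("pics/s5.png",get_image("scene")["img"][...,::-1])
E
```

```text
9.95 axial 127.4787684822628 y -0.062119745267264444 x -0.8451767118669576 F -0.28548301127531456 [ 0.09038862  0.19732529 -0.27671043]
```

View pics/s5.png

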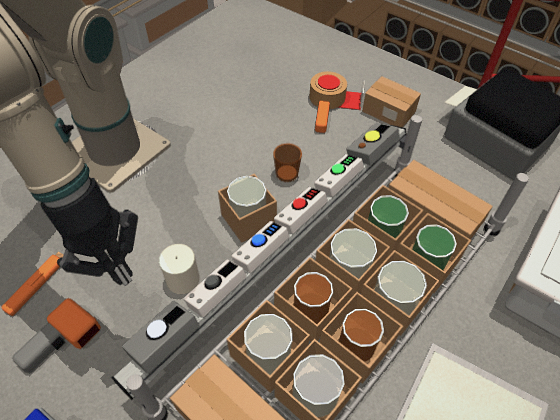

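The hand is clear of the rail. The vase (248,205), the amber glass (287,163) and the candle (178,268) stand where they were, and both buttons are out.

```bash
python3 -c "
from cell import *
print(finish_job())"
```

```text
the job is handed in; nothing more can be done
None
```

I pressed the green button to its stop (about 6 N) and let it out, then pressed the white order-complete button to its stop. That second press briefly reached 18 N, firmer than intended. The hand is clear, the vase, amber glass and candle look unmoved, and the job is handed in; no verdict was returned.

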